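# Check a trolley handle's brake lever on the lab bench

### The arm

A 6-joint arm with a two-finger parallel gripper is mounted at the origin on the work surface. World frame = base frame: x ahead of the robot, y to its left, z up, the work surface at z = 0. Lengths are in mm, angles in degrees, forces in N, time in s.
With the tool pointing down it reaches from about 350 to 775 mm from the base axis. Payload 5.5 kg.
Tool frame: the origin (TCP) lies at the centre of the arm's flange, where the gripper is bolted on; the fingertips stand 173 mm ahead of it and the grasp point (between the pads) lies 155 mm ahead of it; z points along the fingers, y is the direction in which the jaws open and shut (so a half turn about z gives the same grasp; the last joint's range is limited). The gripper opens to 85 mm and grips with 20 to 120 N. Pads are 22 mm wide; open, the fingers measure 114 mm over their backs; the gripper's body (76 mm by 85 mm) begins 54 mm behind the grasp point. The pads swing forward as they close: fully open they stand 13 mm farther back than shut.
Start: joints at [-74.691, 17.945, 2.641, 74.691, 0, 82.002], TCP at [227.507, -528.103, 404.723] pointing down, gripper open.
Joint ranges: [-158.12, 158.12], [-49.38, 96.58], [-58.88, 72.47], [-126.05, 133.96], [-84.25, 85.87], [-180, 180]. Speed limits (degrees/s): [147.25, 147.25, 180, 180, 180, 180].

### API

Orientations are given as [roll, pitch, yaw] about the fixed x, y, z axes, in that order (R = Rz(yaw) Ry(pitch) Rx(roll)).
In Python, from workcell import manip gives the robot as it stands.
- The arm moves only by the tool step_arm, never from a script. Its argument "series" is a list of rows, each a list of 7 numbers: the shift along the tool's x, y, z in units of 30 mm (1.0 is 30 mm), then the turn, a rotation vector about the tool's x, y, z in rad, then the opening, from 0 (shut) to 1 (fully open). A call has 1 to 12 rows; each row is the pose to reach, as a shift and turn from the pose commanded when the call began, along the tool's axes at that moment; what a row does not reach only later rows make up. A row lasts 1/8 s, in which the tool goes at most 62.5 mm and 10.7 degrees, less where a joint would pass 70% of its speed; a pose out of reach is approached as far as the arm can. A call with a gripper value outside its range is refused whole. The fingers move at their own pace and stop on an object; "grip_force" is the grip in N (left out, the last holds). Time passes only in rows, so rows that repeat a pose let the fingers close. It gives the time, the measured TCP pose, the force and the opening at its end, in the units of the state.
- manip.read_state(): the state, without advancing time (a new reading comes with each control period).
- manip.get_image(name): name is "side" or "top"; returns a dict with "color" (400x640x3 uint8, red, green, blue), "K" (3x3 intrinsics, pixels), "world_to_cam" (4x4, takes a point from world to camera coordinates). Camera axes: x right, y down, z forward; pixel columns grow to the right and rows downward; lengths in mm; the calibration is good to about 2 mm. A picture is of the moment at which its call begins. There is no depth.
- manip.sign_off(): hands the job in, once; it reports no verdict.
The state is a dict: "clock": time; "qpos": joint angles; "joint_vel": joint speeds; "tau": joint torques, N m; "position": TCP position; "tool_rot": TCP orientation; "force": force on the tool from outside, world axes, zero at the start; "torque": the same for the moment, N m; "opening": opening from 0.0 (shut) to 1.0 (fully open).
Only numpy, scipy, OpenCV 4.12 (cv2) and the standard library are available. Lean on these libraries where they do the work, as an engineer would, in place of code of your own. Each camera call takes 0.05 s, during which the arm holds its last target.

### The job

Check the brake lever of the trolley handle on the test stand: with the outside of your fingers press the orange lever in firmly until it stops, a little short of the bar, hold it there for a good second without forcing it, then let it spring all the way back out. After that, record the pass on the check board by pushing the blue shutter off the green field and fully home over the red one. Push only: do not touch the bar, grasp nothing, leave the other things on the bench alone, and finish clear of everything.

Things in the scene. Friction and masses are not known exactly. Their poses are not given: they have to be found in the camera images.
- lever_blade (a joint): the orange brake lever, hinged about a vertical pin at the stand's +y end. Value in rad: 0 = sprung fully out (rest), grows as the lever is pressed toward the bar, 0.38 = against its built-in stop. The spring pushes it back out by itself: at the point lever_face it takes about 3 N to start and about 8 N to reach the stop; beyond that it is rigid.
- lever_face (a point): the place to push: the middle of the lever's outer face (the face away from the bar), 120 mm along the lever from its pivot and 30 mm short of its tip; moves with the lever. The lever is a straight upright blade, 10 mm thick, 24 mm tall (z 128 to 152 mm), 155 mm from pivot to rounded tip, orange. Its frame is parallel to the stand's when the lever is at rest and turns with the lever.
- lever_pivot (a point): lever's hinge pin, 140 mm above the table; axes of the stand. Seen from here the lever runs toward the stand's -y, slanting outward to -x by 0.40 rad at rest and by 0.02 rad at its stop (so the pressed lever is nearly parallel to the bar, leaving about 13 mm of air).
- grip_bar: the push-handle bar with black rubber sleeve, 32 mm thick, 250 mm long along its y axis, centre at its origin, 140 mm above the table, held by two grey posts (top at 140 mm) 106 mm either side of the centre. Its -x points to the lever, 31 mm from bar axis to the lever pivot. Same axes as the stand. The bar is fixed.
- stand: the fixed aluminium test stand, base plate 170 mm (x) x 240 mm (y), 12 mm thick, origin centre of the underside; -x is the side where the lever stands out; turned up to 0.3 rad. The bar is 45 mm to +x of the origin; the highest part of the whole assembly is the lever's clamp and pin (161 mm above the table).
- marker_base: fixed white check board, 120 mm (x) x 230 mm (y), top 26 mm above the table, a green field on its -y half and a red field on its +y half, a dark end stop block along its +y edge; origin centre of the underside.
- marker (a joint): the blue shutter's slide along the board's y axis, in m: 0 = covering the green field (red showing), 0.10 = fully home against the end stop, covering red (green showing). It starts within 15 mm of 0 and stays where it is left; about 2 N moves it.
- shutter_center (a point): centre of the blue shutter, a square block 100 x 100 mm, 32 mm tall, its top 59 mm and this point 43 mm above the table, too wide to grasp. Push it on its -y face (50 mm from this point). With the shutter at 0 this point is 50 mm to the board's -y of the board's centre, fully home 50 mm to +y.
- screwdriver: screwdriver lying flat between the stand and the check board, about 200 mm long (loose bystander, leave alone)
- spanner: small steel open spanner lying flat, 130 mm long, nearer the robot (loose bystander, leave alone)
- beaker: small glass beaker, 66 mm across, 70 mm tall, beyond the work (loose bystander, leave alone)
- tube_rack: open pink rack with a few capped tubes, 70 x 130 mm, 76 mm tall (loose bystander, leave alone)
- reagent: amber glass jar with black lid, 54 mm across, 110 mm tall (loose bystander, leave alone)
- tip_box: blue box with clear lid, 85 x 120 mm, 60 mm tall (loose bystander, leave alone)

How it is judged (in metres and radians):
On the way, in this order (a step that is already met when the one before it is completed fails the run):
1. the lever is pressed to its stop by the fingers and held for a second (value of joint lever_blade above 0.355 rad and contact force between the fingers and lever_blade above 2 N), for 0.8 s.
2. the lever is let go and has sprung back out (value of joint lever_blade below 0.03 rad and contact force between the fingers and lever_blade below 0.2 N), for 0.1 s.
3. the shutter is pushed home over the red field (value of joint marker above 0.092 m), for 0.1 s.
At the end, for the whole second after the job is handed in: The lever is back out (below 0.03 rad) and free, the shutter is within 8 mm of its end stop over red, and every bystander is within 15 mm of where it started (value of joint lever_blade below 0.03 rad and value of joint marker above 0.092 m and distance of each of screwdriver, spanner, beaker, tube_rack, reagent, tip_box from where it was at the start of the episode below 0.015 m); the robot touches nothing.
It fails at once if the bar is touched (the lever is squeezed against the bar rather than pressed) (contact force between any of the fingers, the arm and grip_bar above 1 N).
It fails at once if the lever is forced (more than 50 N) (contact force between the fingers and lever_blade above 50 N).
It fails at once if a bystander is lifted or knocked away (distance of any of screwdriver, spanner, beaker, tube_rack, reagent, tip_box from where it was at the start of the episode above 0.03 m).
It also fails if it takes over 58 s, if anything falls off the work surface, if the arm or the gripper's body presses on something with over 40 N, if the wrist force passes 120 N, or if a joint passes its speed limit or range.

## Working session

There is one attempt and no reset: what is moved stays moved. The work goes in short steps, Python scripts to look and compute and a tool call to move; the robot and the scene stay as the last step left them, time stands still between calls to the robot, and variables do not carry over. Pictures are saved under pics/ and viewed, and the job is handed in when it is done.

Besides the shell and the picture viewer there is one more tool, called after "Emit:" as name(argument=value, ...), one argument or row to a line, values as JSON. step_arm: Moves the arm, as the interface text tells. Its arguments: {"type":"object","properties":{"series":{"type":"array","items":{"type":"array","items":{"type":"number"}}},"grip_force":{"type":"number"}},"required":["series"]}

```bash
mkdir -p pics; python3 - <<'E'
from workcell import manip
import cv2,numpy as np
print(manip.read_state())
for n in("side","top"):
    d=manip.get_image(n); cv2.imwrite(f"pics/{n}0.png",d["color"][:,:,::-1]); np.savez(f"{n}0.npz",**d)
    print(n,d["K"].round(1).tolist(),d["world_to_cam"].round(3).tolist())
E
```

```text
{'clock': 0.0, 'qpos': array([-7.46887450e+01,  1.79909733e+01,  2.57886440e+00,  7.46925828e+01,
       -1.21497212e-03,  8.20010030e+01]), 'joint_vel': array([ 0.02828714,  0.07038382, -0.04358606,  0.05682548,  0.01276157,
        0.05728691]), 'tau': array([-2.20888701e-04, -4.80617201e+01,  2.98540163e+01,  1.88584614e-02,
       -2.32278690e-04,  4.70221579e-06]), 'position': array([ 227.46480302, -527.88164583,  403.82040515]), 'tool_rot': array([-1.79896158e+02, -1.33652912e-02,  2.33102410e+01]), 'force': array([-0.62143373, -0.41972623,  0.51131935]), 'torque': array([ 0.03102691, -0.04396682,  0.02316149]), 'opening': 0.996404020185812}
side [[440.1, 0.0, 323.3], [0.0, 440.1, 200.4], [0.0, 0.0, 1.0]] [[-0.976, -0.218, -0.014, 552.446], [-0.155, 0.734, -0.661, 128.392], [0.154, -0.643, -0.75, 1002.475], [0.0, 0.0, 0.0, 1.0]]
top [[398.8, 0.0, 316.5], [0.0, 398.8, 197.8], [0.0, 0.0, 1.0]] [[0.021, -0.999, -0.029, 17.069], [-0.993, -0.018, -0.118, 595.749], [0.117, 0.031, -0.993, 832.479], [0.0, 0.0, 0.0, 1.0]]
```

View pics/top0.png

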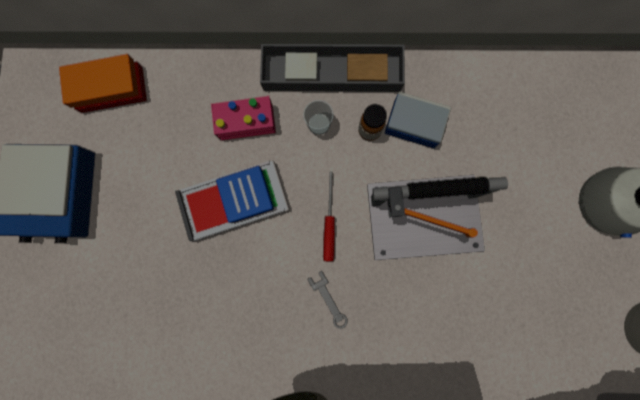

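View pics/side0.png

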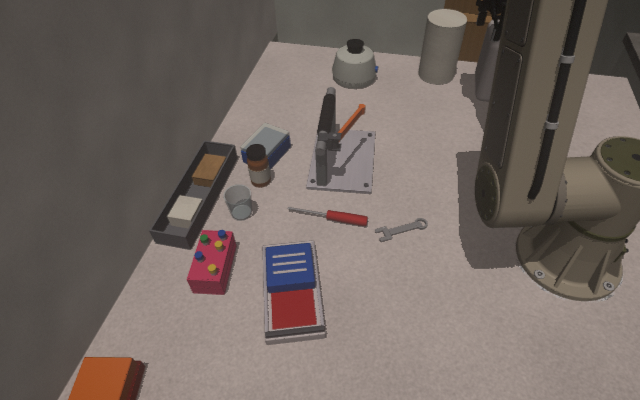

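```bash
cat > h.py <<'E'
import numpy as np,cv2
def cam(d): 
    M=d["world_to_cam"];R=M[:3,:3];return d["K"],R,M[:3,3],-R.T@M[:3,3]
def ray(d,uv,z):
    K,R,t,C=cam(d);v=R.T@np.linalg.inv(K)@np.array([uv[0],uv[1],1.]);return C+v*(z-C[2])/v[2]
def proj(d,P):
    K,R,t,C=cam(d);p=K@(R@np.asarray(P,float)+t);return p[:2]/p[2]
def tri(d1,u1,d2,u2):
    A=[];b=[]
    rows=[]
    for d,u in((d1,u1),(d2,u2)):
        K,R,t,C=cam(d);P=K@np.c_[R,t];rows+=[u[0]*P[2]-P[0],u[1]*P[2]-P[1]]
    A=np.array(rows);return np.linalg.lstsq(A[:,:3],-A[:,3],rcond=None)[0]
E
python3 - <<'E'
import numpy as np,cv2
from h import *
T=dict(np.load("top0.npz"));S=dict(np.load("side0.npz"))
print("camT",cam(T)[3].round(),"camS",cam(S)[3].round())
def mask(d,lo,hi,box):
    h=cv2.cvtColor(d["color"],cv2.COLOR_RGB2HSV);m=cv2.inRange(h,lo,hi);z=np.zeros_like(m);x0,y0,x1,y1=box;z[y0:y1,x0:x1]=m[y0:y1,x0:x1];return z
def rect(m):
    c=max(cv2.findContours(m,cv2.RETR_EXTERNAL,cv2.CHAIN_APPROX_NONE)[0],key=cv2.contourArea);return cv2.boxPoints(cv2.minAreaRect(cv2.convexHull(c))),cv2.contourArea(c),c
for n,d,bx in(("top",T,(395,180,490,250)),("side",S,(325,90,380,150))):
    m=mask(d,(3,120,90),(20,255,255),bx);b,a,c=rect(m);print(n,"lever",b.round(1).tolist(),a)
    if n=="top":
        for p in b: print(ray(d,p,152).round(1))
m=mask(T,(100,120,60),(125,255,255),(180,150,300,240));b,a,c=rect(m);print("shutter",b.round(1).tolist(),a)
for p in b: print(ray(T,p,59).round(1))
m=mask(T,(0,150,60),(8,255,255),(175,150,260,245));b,a,c=rect(m);print("red",b.round(1).tolist(),a)
for p in b: print(ray(T,p,26).round(1))
for n,d,(x0,y0,x1,y1),k in(("tl",T,(350,160,520,270),4.5),("tb",T,(165,150,345,250),4.4),("sl",S,(290,70,400,200),6),("sb",S,(250,230,340,350),5.)):
    im=cv2.resize(d["color"][y0:y1,x0:x1],None,fx=k,fy=k,interpolation=cv2.INTER_CUBIC);im=np.clip(im*1.6,0,255).astype(np.uint8)
    im=im[:600,:800];cv2.imwrite(f"pics/{n}.png",im[:,:,::-1])
E
```

```text
camT [494.   1. 897.] camS [404. 671. 845.]
top lever [[402.6000061035156, 216.1999969482422], [405.0, 208.0], [478.0, 229.5], [475.6000061035156, 237.6999969482422]] 309.0
[ 550.  -135.9  152. ]
[ 565.4 -140.5  152. ]
[ 528.1 -274.   152. ]
[ 513.  -269.3  152. ]
side lever [[337.70001220703125, 131.6999969482422], [360.5, 102.0999984741211], [367.29998779296875, 107.30000305175781], [344.5, 137.0]] 119.5
shutter [[214.89999389648438, 179.60000610351562], [258.8999938964844, 165.39999389648438], [272.70001220703125, 208.1999969482422], [228.6999969482422, 222.39999389648438]] 1971.0
[627.9 246.7  59. ]
[660.4 153.1  59. ]
[568.8 120.2  59. ]
[536.9 212.5  59. ]
red [[185.6999969482422, 194.6999969482422], [215.6999969482422, 185.8000030517578], [226.60000610351562, 222.1999969482422], [196.5, 231.10000610351562]] 1103.5
[598.2 320.   26. ]
[619.4 253.7  26. ]
[538.8 225.6  26. ]
[518.  291.1  26. ]
```

View pics/tl.png

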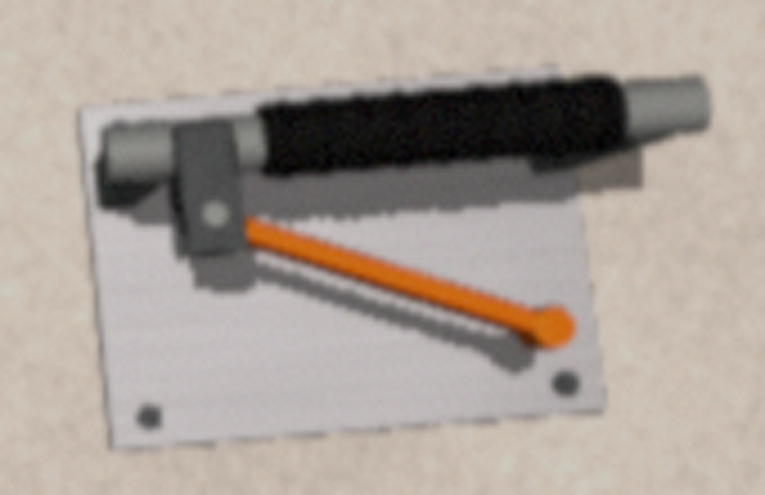

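View pics/tb.png

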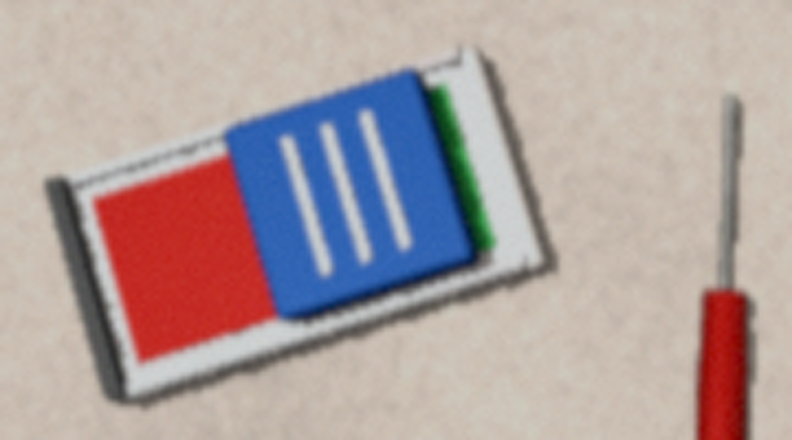

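View pics/sl.png

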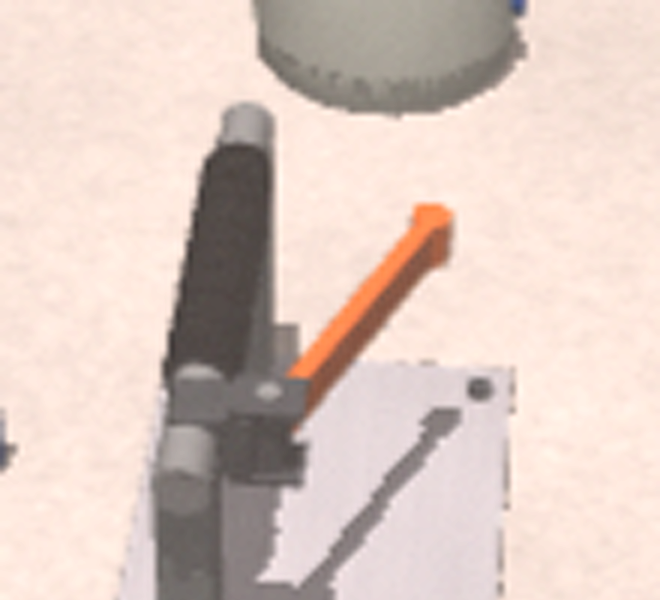

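The crops show the pin at about (398,207), the lever's rounded tip at about (472,233), and the plate corners. The shutter sits slightly off 0, with some green showing. Next I'll compute the poses.

```bash
python3 - <<'E'
import numpy as np
from h import *
T=dict(np.load("top0.npz"));S=dict(np.load("side0.npz"))
c=lambda x,y:((x+.5)/4.5+350-.5,(y+.5)/4.5+160-.5)
A,B,C=[ray(T,c(*p),12) for p in((82,108),(112,447),(603,410))]
print("plate",A.round(1),B.round(1),C.round(1),"sizes",np.linalg.norm(A-B),np.linalg.norm(B-C))
yv=(B-C);yaw=np.degrees(np.arctan2(-yv[0],yv[1]));xv=A-B
print("yaw from y-edge",yaw,"from x-edge",np.degrees(np.arctan2(xv[1],xv[0])))
o=(A+C)/2;print("origin",o.round(1))
pin=ray(T,c(216,213),161);tip=ray(T,c(549,327),152)
ptri=tri(T,c(216,213),S,((268.5)/6+289.5,(391.5)/6+69.5)); print("pin",pin.round(1),"tri",ptri.round(1))
ttri=tri(T,c(549,327),S,((432.5)/6+289.5,(213)/6+69.5)); print("tip",tip.round(1),"tri",ttri.round(1))
v=tip-pin;print("len",np.hypot(*v[:2]),"dir",np.degrees(np.arctan2(v[0],-v[1])))
e1=ray(T,c(110,150),156);e2=ray(T,c(700,103),156);w=e2-e1;print("bar",e1,e2,np.hypot(*w[:2]),"yaw",np.degrees(np.arctan2(w[0],-w[1])))
# board
k=4.4;c2=lambda x,y:((x+.5)/k+165-.5,(y+.5)/k+150-.5)
for nm,p,z in(("sh BR",(477,260),59),("sh TR",(416,70),59),("sh TL",(228,130),59),("sh BL",(285,318),59),("bd +x-y",(478,48),26),("bd -x-y",(550,266),26),("bd -x+y",(112,400),26),("bd+x+y",(55,182),26)): print(nm,ray(T,c2(*p),z).round(1))
E
```

```text
plate [632.1 -84.8  12. ] [ 465.8 -100.3   12. ] [ 488.7 -336.6   12. ] sizes 167.0514654982873 237.35118195430988
yaw from y-edge 5.550511320015382 from x-edge 5.343395620373769
origin [ 560.4 -210.7   12. ]
pin [ 566.2 -125.2  161. ] tri [ 565.6 -125.5  159.7]
tip [ 522.7 -262.2  152. ] tri [ 521.8 -261.5  154.1]
len 143.6935520042827 dir -17.610021566986376
bar [592.14482237 -82.42936173 156.        ] [ 615.91505168 -324.51499543  156.        ] 243.24982599477536 yaw 5.6078589833921555
sh BR [567.7 119.5  59. ]
sh TR [660.1 152.5  59. ]
sh TL [629.  243.4  59. ]
sh BL [538.  211.1  59. ]
bd +x-y [678.5 127.3  26. ]
bd -x-y [568.3  87.4  26. ]
bd -x+y [497.2 304.2  26. ]
bd+x+y [606.2 339.8  26. ]
```

Emit:
step_arm(
  series=[
    [1.5,-0.7,0,0,0,0.05,0],
    [3,-1.4,0,0,0,0.1,0],
    [4.5,-2.1,0,0,0,0.15,0],
    [6,-2.8,0,0,0,0.2,0],
    [7.5,-3.5,0,0,0,0.25,0],
    [9,-4.2,0,0,0,0.3,0],
    [10.5,-4.95,0,0,0,0.332,0],
    [11.5,-5.42,0,0,0,0.332,0],
    [11.5,-5.42,0,0,0,0.332,0],
    [11.5,-5.42,0,0,0,0.332,0],
  ],
  grip_force=60,
)

```text
clock: 1.35
position: [479.8, -242.4, 404.3]
tool_rot: [-180.0, 0.1, 4.3]
force: [-0.7, -0.1, -0.0]
opening: -0.002
```

```bash
python3 - <<'E'
from workcell import manip
import cv2,numpy as np
print(manip.read_state())
for n in("side","top"):
    d=manip.get_image(n); cv2.imwrite(f"pics/{n}1.png",d["color"][:,:,::-1])
E
```

```text
{'clock': 1.35, 'qpos': array([-3.53588312e+01,  1.37980174e+01, -2.99704762e+00,  7.32500834e+01,
       -2.92109333e-02,  1.40344198e+02]), 'joint_vel': array([-1.29725411, -0.23808373, -0.08938049, -0.00568604,  0.05134489,
        0.20374996]), 'tau': array([ 8.12323373e-01, -4.38078403e+01,  2.98002934e+01,  8.50473822e-03,
        3.89739813e-02,  3.38004982e-03]), 'position': array([ 479.76031482, -242.41456401,  404.34109609]), 'tool_rot': array([-1.79993677e+02,  5.34010658e-02,  4.29698564e+00]), 'force': array([-0.68163625, -0.11321121, -0.02239498]), 'torque': array([ 0.01702241,  0.05575656, -0.03890653]), 'opening': -0.0019049519470507492}
```

View pics/side1.png

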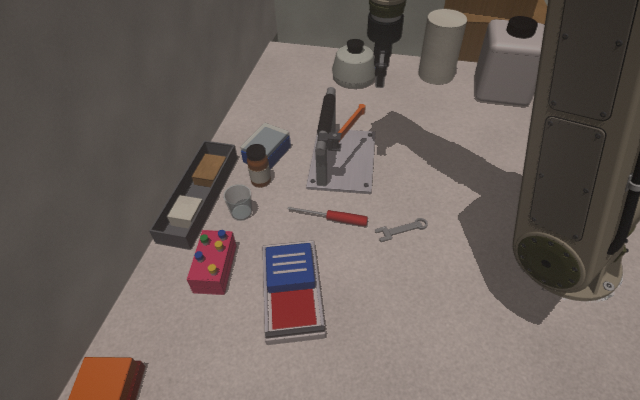

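The closed fingers hang at about (382,70), clear of the lever on its outer side. I'll descend to lever height next.

Emit:
step_arm(
  series=[
    [0,0,1.3,0,0,0,0],
    [0,0,2.6,0,0,0,0],
    [0,0,3.8,0,0,0,0],
    [0.3,0.02,3.8,0,0,0,0],
    [0.6,0.05,3.8,0,0,0,0],
    [0.6,0.05,3.8,0,0,0,0],
  ],
)

```text
clock: 2.2
position: [499.6, -243.3, 292.7]
tool_rot: [179.9, -0.2, 4.3]
force: [0.3, 0.4, -0.4]
opening: 0.0
```

```bash
python3 - <<'E'
from workcell import manip
import cv2,numpy as np
print(manip.read_state()['force'])
ims=[]
for n,(x0,y0,x1,y1) in(("side",(290,20,450,220)),("top",(350,150,510,270))):
    d=manip.get_image(n); im=d["color"][y0:y1,x0:x1,::-1]; k=400/im.shape[1]
    im=np.clip(cv2.resize(im,None,fx=k,fy=k,interpolation=cv2.INTER_CUBIC)*1.6,0,255).astype(np.uint8)
    c=np.zeros((500,400,3),np.uint8);c[:min(500,im.shape[0])]=im[:500];ims.append(c)
cv2.imwrite("pics/c2.png",np.hstack(ims))
E
```

```text
[ 0.28870405  0.37367998 -0.43842535]
```

View pics/c2.png

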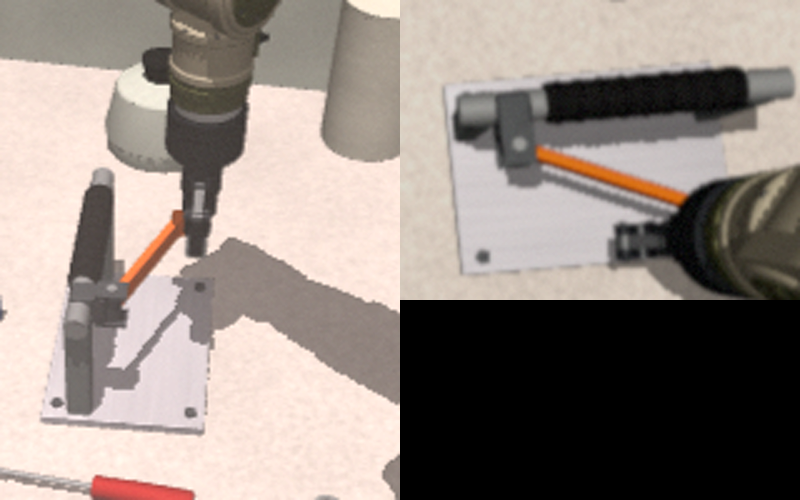

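Emit:
step_arm(
  series=[
    [0.15,0.01,0.05,0,0,0,0],
    [0.3,0.02,0.07,0,0,0,0],
    [0.45,0.03,0.07,0,0,0,0],
    [0.6,0.045,0.07,0,0,0,0],
    [0.75,0.06,0.07,0,0,0,0],
    [0.9,0.07,0.07,0,0,0,0],
    [1.05,0.08,0.07,0,0,0,0],
    [1.2,0.09,0.07,0,0,0,0],
    [1.2,0.09,0.07,0,0,0,0],
  ],
)

```text
clock: 3.42
position: [534.1, -242.7, 288.4]
tool_rot: [180.0, 0.1, 4.3]
force: [-4.8, -2.6, 1.4]
opening: 0.001
```

Emit:
step_arm(
  series=[
    [0.12,0.01,0,0,0,0,0],
    [0.24,0.02,0,0,0,0,0],
    [0.36,0.03,0,0,0,0,0],
    [0.48,0.035,0,0,0,0,0],
    [0.6,0.045,0,0,0,0,0],
    [0.6,0.045,0,0,0,0,0],
  ],
)

```text
clock: 4.18
position: [551.9, -243.4, 288.4]
tool_rot: [179.9, 0.1, 4.2]
force: [-6.0, -5.3, 0.9]
opening: 0.001
```

```bash
cat > look.py <<'E'
from workcell import manip
import cv2,numpy as np,sys
print(manip.read_state()['force'])
ims=[]
for n,(x0,y0,x1,y1) in(("side",(300,70,400,195)),("top",(380,150,510,260))):
    d=manip.get_image(n); np.savez(n+"_"+sys.argv[1]+".npz",**d); im=d["color"][y0:y1,x0:x1,::-1]; k=400/im.shape[1]
    im=np.clip(cv2.resize(im,None,fx=k,fy=k,interpolation=cv2.INTER_CUBIC)*1.6,0,255).astype(np.uint8)
    c=np.zeros((500,400,3),np.uint8);c[:min(500,im.shape[0])]=im[:500];ims.append(c)
cv2.imwrite(f"pics/{sys.argv[1]}.png",np.hstack(ims))
E
python3 look.py c3
```

```text
[-6.00863818 -5.25091303  0.87294605]
```

View pics/c3.png

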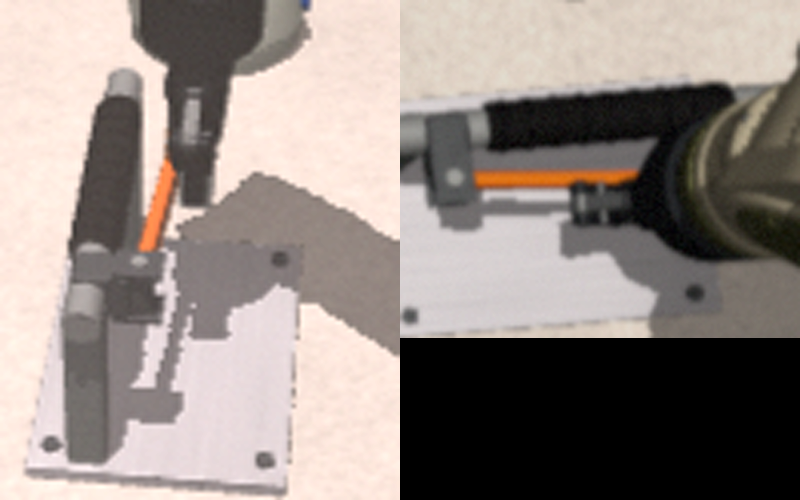

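Emit:
step_arm(
  series=[
    [0.07,0.005,0,0,0,0,0],
    [0.13,0.01,0,0,0,0,0],
    [0.13,0.01,0,0,0,0,0],
  ],
)

```text
clock: 4.65
position: [555.6, -243.4, 288.5]
tool_rot: [179.9, 0.1, 4.2]
force: [-6.9, -5.7, 0.7]
opening: -0.002
```

Emit:
step_arm(
  series=[
    [0.05,0.003,0,0,0,0,0],
    [0.05,0.003,0,0,0,0,0],
  ],
)

```text
clock: 4.9
position: [557.0, -243.4, 288.5]
tool_rot: [179.9, 0.2, 4.2]
force: [-7.7, -6.3, 1.9]
opening: 0.004
```

```bash
python3 look.py c4
```

```text
[-7.74890576 -6.31991361  1.90766754]
```

View pics/c4.png

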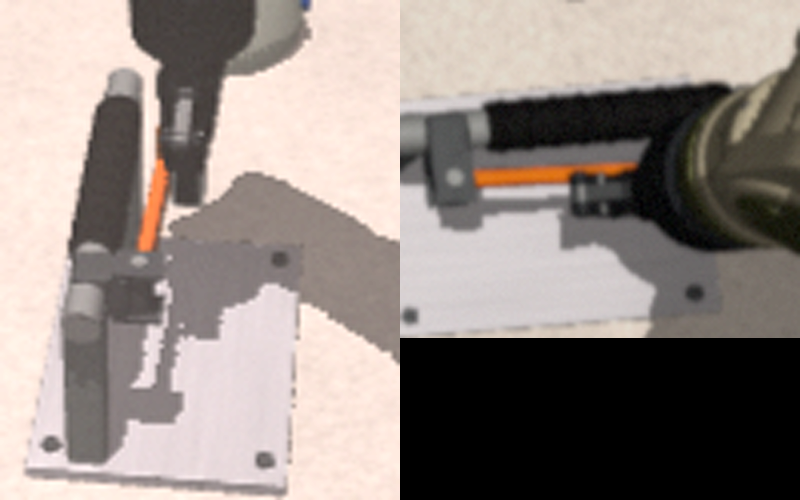

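Emit:
step_arm(
  series=[
    [0.04,0.003,0,0,0,0,0],
    [0.04,0.003,0,0,0,0,0],
  ],
)

```text
clock: 5.25
position: [558.1, -243.4, 288.4]
tool_rot: [179.9, 0.2, 4.2]
force: [-8.2, -5.6, 1.3]
opening: 0.004
```

Emit:
step_arm(
  series=[
    [0.04,0.003,0,0,0,0,0],
    [0.04,0.003,0,0,0,0,0],
  ],
)

```text
clock: 5.5
position: [559.2, -243.3, 288.4]
tool_rot: [179.9, 0.2, 4.2]
force: [-8.2, -5.9, 1.4]
opening: -0.003
```

```bash
python3 look.py c5; cat > ang.py <<'E'
import numpy as np,cv2,sys
from h import *
d=dict(np.load(f"top_{sys.argv[1]}.npz"))
h=cv2.cvtColor(d["color"],cv2.COLOR_RGB2HSV);m=cv2.inRange(h,(3,120,90),(20,255,255));m[:180]=0;m[245:]=0;m[:,:402]=0;m[:,int(sys.argv[2]):]=0
# outline upper (bar-side) edge per column, subpixel unneeded: use line fit to bar-side and centre
ys,xs=np.nonzero(m)
P=np.array([ray(d,(x,y),150)[:2] for x,y in zip(xs,ys)],np.float32)
l=cv2.fitLine(P,cv2.DIST_L2,0,.01,.01).ravel();v=l[:2]*(-np.sign(l[1]))
a=np.arctan2(v[0],-v[1]);print(len(xs),"dir deg",np.degrees(a),"value rad ~",0.40-(np.radians(5.5)-a), "dist pivot to line",np.cross(v,np.array([566,-125.3])-l[2:]))
E
cp top0.npz top_c0.npz; for c in c0 c3 c4 c5; do python3 ang.py $c 436 2>/dev/null; done
```

```text
[-8.21164613 -5.89952609  1.38213572]
156 dir deg -17.5092 value rad ~ -0.001586301437050186 dist pivot to line 0.3430461865590573
187 dir deg 1.324173 value rad ~ 0.3271180706113278 dist pivot to line -0.09379813939167425
173 dir deg 3.6466968 value rad ~ 0.36765375901159636 dist pivot to line 0.19029857249579463
173 dir deg 5.39392 value rad ~ 0.39814856071171156 dist pivot to line 0.5807124626250246
```

Emit:
step_arm(
  series=[
    [0.03,0.002,0,0,0,0,0],
    [0.03,0.002,0,0,0,0,0],
  ],
)

```text
clock: 5.85
position: [559.6, -243.3, 288.4]
tool_rot: [179.9, 0.3, 4.2]
force: [-10.2, -5.3, 2.1]
opening: -0.002
```

Emit:
step_arm(
  series=[
    [0.03,0.002,0,0,0,0,0],
    [0.03,0.002,0,0,0,0,0],
  ],
)

```text
clock: 6.1
position: [559.9, -243.3, 288.4]
tool_rot: [179.9, 0.4, 4.2]
force: [-13.2, -6.2, 4.6]
opening: 0.003
```

The force is now climbing while the arm barely moves, so the lever is on its stop. I'll hold it there.

Emit:
step_arm(
  series=[
    [0.01,0,0,0,0,0,0],
    [0.01,0,0,0,0,0,0],
    [0.01,0,0,0,0,0,0],
    [0.01,0,0,0,0,0,0],
    [0.01,0,0,0,0,0,0],
    [0.01,0,0,0,0,0,0],
    [0.01,0,0,0,0,0,0],
    [0.01,0,0,0,0,0,0],
    [0.01,0,0,0,0,0,0],
    [0.01,0,0,0,0,0,0],
    [0.01,0,0,0,0,0,0],
    [0.01,0,0,0,0,0,0],
  ],
)

```text
clock: 7.6
position: [560.1, -243.2, 288.4]
tool_rot: [179.9, 0.4, 4.2]
force: [-13.9, -5.8, 5.5]
opening: 0.004
```

```bash
python3 look.py c6;python3 ang.py c6 436 2>/dev/null
```

```text
[-13.94604541  -5.83279093   5.45184156]
174 dir deg 5.2039185 value rad ~ 0.3948324041455685 dist pivot to line 0.35075211734786116
```

View pics/c6.png

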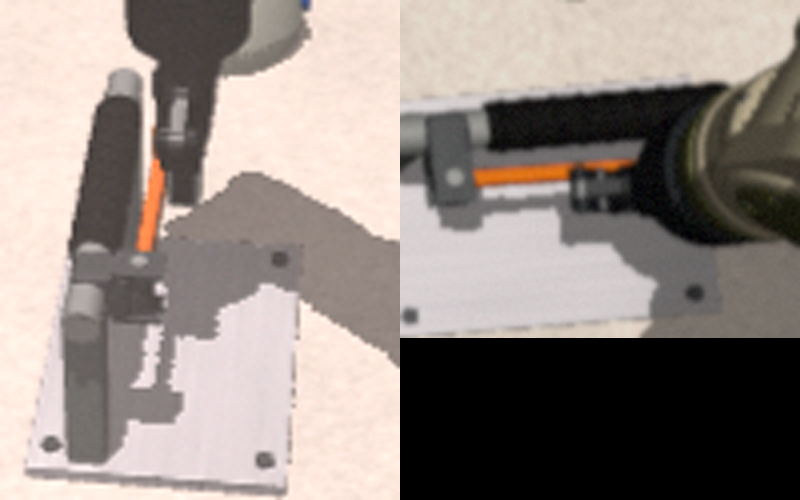

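The lever lies nearly parallel to the bar, with an air gap and the fingers on its outer side. I'll back off along the same line.

Emit:
step_arm(
  series=[
    [-0.4,-0.03,0,0,0,0,0],
    [-0.8,-0.06,0,0,0,0,0],
    [-1.2,-0.09,0,0,0,0,0],
    [-1.6,-0.12,0,0,0,0,0],
    [-2.0,-0.15,0,0,0,0,0],
    [-2.5,-0.19,0,0,0,0,0],
    [-3.0,-0.22,0,0,0,0,0],
    [-3.0,-0.22,0,0,0,0,0],
    [-3.0,-0.22,-1,0,0,0,0],
    [-3.0,-0.22,-2.5,0,0,0,0],
    [-3.0,-0.22,-3.8,0,0,0,0],
    [-3.0,-0.22,-3.8,0,0,0,0],
  ],
)

```text
clock: 9.2
position: [473.0, -243.3, 406.3]
tool_rot: [179.7, -0.3, 4.3]
force: [-0.3, -0.4, 0.2]
opening: 0.003
```

```bash
python3 look.py c7;python3 ang.py c7 436 2>/dev/null
```

```text
[-0.31305593 -0.4169573   0.19569771]
166 dir deg -17.466908 value rad ~ -0.0008481873184741362 dist pivot to line 0.6631472620494598
```

View pics/c7.png

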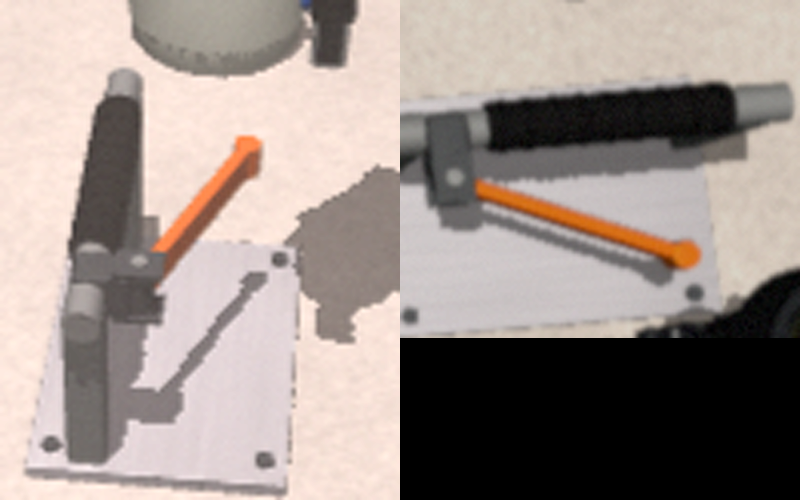

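The lever is free and back at rest (about 0 rad), and the force reads near zero. Now the shutter. Its corners put it 35 mm to -y of the board centre, so the marker is at about 0.015 and 85 mm of travel remain. The push direction is (-0.32, 0.95).

Emit:
step_arm(
  series=[
    [0.75,-1.34,0,0,0,-0.03,0],
    [1.5,-2.68,0,0,0,-0.06,0],
    [2.25,-4.0,0,0,0,-0.09,0],
    [3,-5.35,0,0,0,-0.13,0],
    [3.75,-6.7,0,0,0,-0.17,0],
    [4.5,-8.05,0,0,0,-0.21,0],
    [5.25,-9.4,0,0,0,-0.253,0],
    [6.05,-10.74,0,0,0,-0.253,0],
    [6.05,-10.74,0,0,0,-0.253,0],
    [6.05,-10.74,2.5,0,0,-0.253,0],
    [6.05,-10.74,2.5,0,0,-0.253,0],
  ],
)

```text
clock: 10.68
position: [626.3, 91.7, 321.9]
tool_rot: [-179.8, 0.6, 18.7]
force: [-0.5, 0.7, 0.0]
opening: 0.0
```

```bash
cat > look2.py <<'E'
from workcell import manip
import cv2,numpy as np,sys
s=manip.read_state();print(s['position'],s['tool_rot'],s['force'])
ims=[]
for n,(x0,y0,x1,y1) in(("side",(220,150,400,350)),("top",(170,100,350,270))):
    d=manip.get_image(n); np.savez(n+"_"+sys.argv[1]+".npz",**d); im=d["color"][y0:y1,x0:x1,::-1]; k=400/im.shape[1]
    im=np.clip(cv2.resize(im,None,fx=k,fy=k,interpolation=cv2.INTER_CUBIC)*1.6,0,255).astype(np.uint8)
    c=np.zeros((460,400,3),np.uint8);c[:min(460,im.shape[0])]=im[:460];ims.append(c)
cv2.imwrite(f"pics/{sys.argv[1]}.png",np.hstack(ims))
E
python3 look2.py d1
```

```text
[626.28404164  91.65020409 321.90422232] [-179.82964768    0.60543976   18.74953324] [-0.50564112  0.67785064  0.01796034]
```

View pics/d1.png

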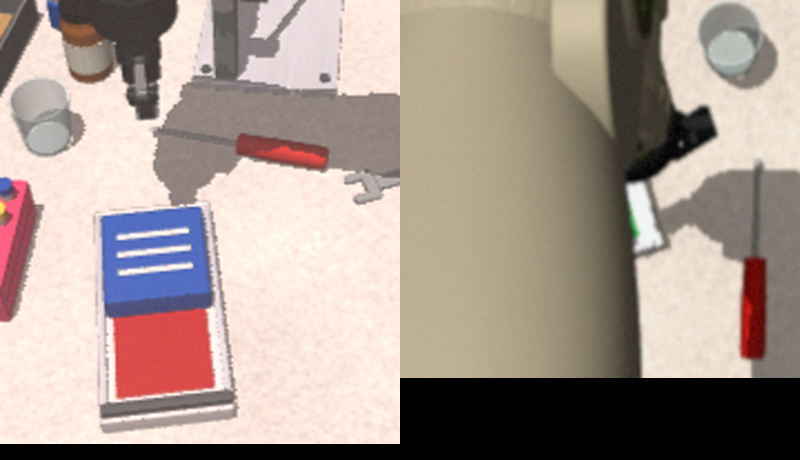

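Emit:
step_arm(
  series=[
    [0,0,1.3,0,0,0,0],
    [0,0,2.6,0,0,0,0],
    [0,0,3.75,0,0,0,0],
    [0,0,3.75,0,0,0,0],
    [0,-0.3,3.75,0,0,0,0],
    [0,-0.6,3.75,0,0,0,0],
    [0,-0.8,3.75,0,0,0,0],
    [0,-0.95,3.75,0,0,0,0],
    [0,-1.1,3.75,0,0,0,0],
    [0,-1.25,3.75,0,0,0,0],
    [0,-1.4,3.75,0,0,0,0],
  ],
)

```text
clock: 12.15
position: [615.4, 132.0, 215.3]
tool_rot: [180.0, -0.0, 18.8]
force: [1.0, -1.7, 1.2]
opening: 0.003
```

```bash
python3 look2.py d2
```

```text
[615.43092862 132.03960122 215.25261387] [ 1.79959101e+02 -1.64960859e-02  1.87567872e+01] [ 0.955331   -1.66772579  1.20857433]
```

View pics/d2.png

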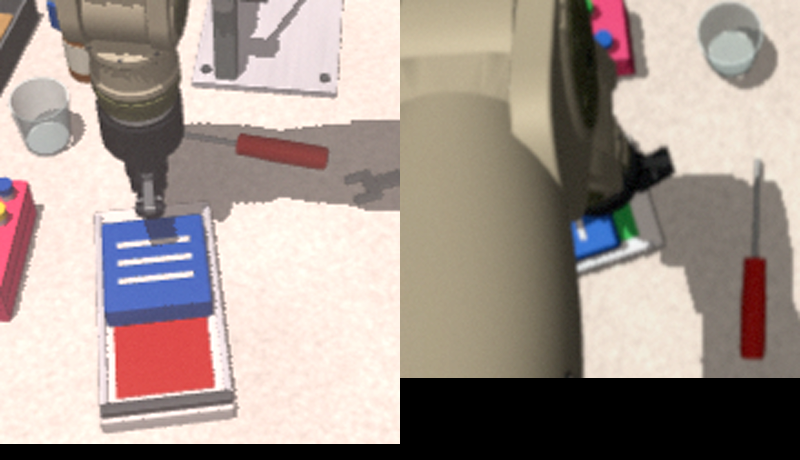

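The fingers are on the shutter's -y face at side view (150,210), and it has started to slide with about 2 N. I'll keep pushing.

Emit:
step_arm(
  series=[
    [0,-0.2,0.1,0,0,0,0],
    [0,-0.4,0.1,0,0,0,0],
    [0,-0.6,0.1,0,0,0,0],
    [0,-0.8,0.1,0,0,0,0],
    [0,-1.0,0.1,0,0,0,0],
    [0,-1.2,0.1,0,0,0,0],
    [0,-1.4,0.1,0,0,0,0],
    [0,-1.6,0.1,0,0,0,0],
    [0,-1.8,0.1,0,0,0,0],
    [0,-2.0,0.1,0,0,0,0],
    [0,-2.0,0.1,0,0,0,0],
  ],
)

```text
clock: 13.62
position: [595.7, 189.6, 212.1]
tool_rot: [-179.9, 0.0, 18.8]
force: [-0.9, 0.1, -0.3]
opening: 0.0
```

```bash
python3 look2.py d3
```

```text
[595.65173777 189.60331009 212.10548522] [-1.79948981e+02  9.07053939e-03  1.88311956e+01] [-0.93211019  0.08729365 -0.3213929 ]
```

View pics/d3.png

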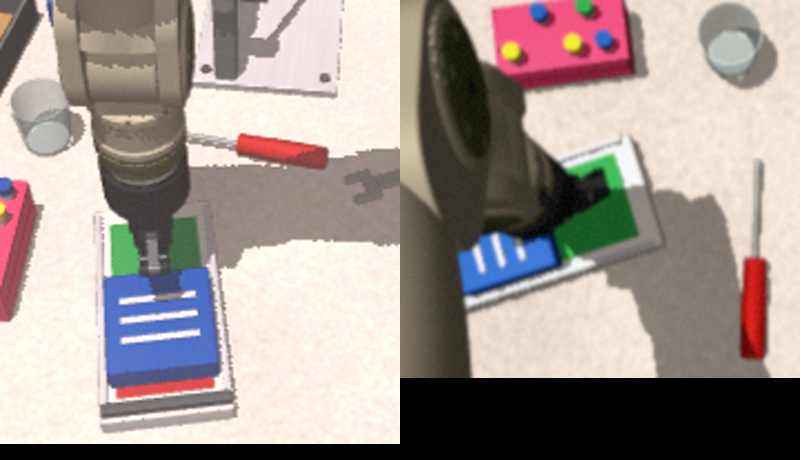

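Emit:
step_arm(
  series=[
    [0,-0.1,0,0,0,0,0],
    [0,-0.2,0,0,0,0,0],
    [0,-0.3,0,0,0,0,0],
    [0,-0.35,0,0,0,0,0],
    [0,-0.35,0,0,0,0,0],
  ],
)

```text
clock: 14.35
position: [592.6, 199.1, 212.2]
tool_rot: [-180.0, -0.0, 18.8]
force: [-0.3, -0.8, 1.1]
opening: -0.001
```

Emit:
step_arm(
  series=[
    [0,-0.06,0,0,0,0,0],
    [0,-0.1,0,0,0,0,0],
    [0,-0.1,0,0,0,0,0],
  ],
)

```text
clock: 14.72
position: [591.7, 201.8, 212.1]
tool_rot: [-180.0, -0.0, 18.8]
force: [1.3, -1.2, 1.2]
opening: 0.002
```

```bash
python3 look2.py d4
```

```text
[591.6616787  201.79234086 212.12301442] [-1.79995693e+02 -1.08659923e-02  1.87892213e+01] [ 1.33090118 -1.23984342  1.15479351]
```

View pics/d4.png

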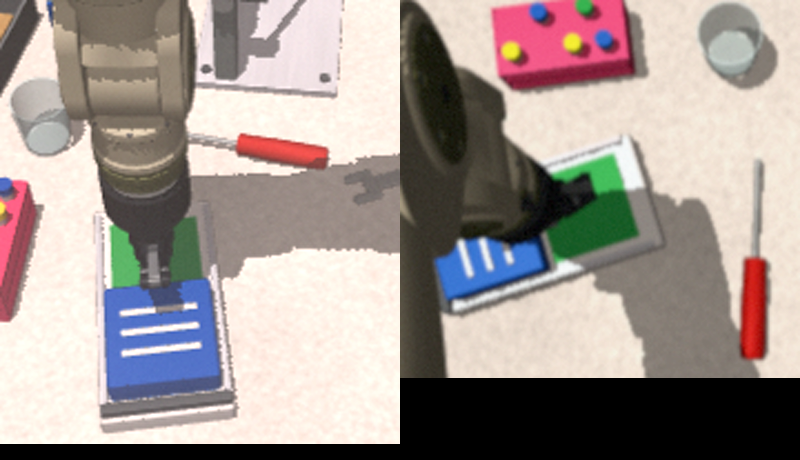

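Emit:
step_arm(
  series=[
    [0,-0.05,0,0,0,0,0],
    [0,-0.1,0,0,0,0,0],
    [0,-0.1,0,0,0,0,0],
  ],
)

```text
clock: 15.2
position: [590.9, 204.0, 212.1]
tool_rot: [179.9, 0.0, 18.7]
force: [1.9, -5.2, 0.3]
opening: -0.0
```

Emit:
step_arm(
  series=[
    [0,-0.05,0,0,0,0,0],
    [0,-0.1,0,0,0,0,0],
    [0,-0.1,0,0,0,0,0],
  ],
)

```text
clock: 15.58
position: [590.6, 205.0, 212.2]
tool_rot: [179.6, 0.0, 18.6]
force: [3.7, -12.5, 2.0]
opening: -0.005
```

The shutter is on its end stop: the force rose to 13 N with little motion. I'll back off, lift, and retreat clear.

Emit:
step_arm(
  series=[
    [0,0.4,0,0,0,0,0],
    [0,1.2,0,0,0,0,0],
    [0,1.3,-1.5,0,0,0,0],
    [0,1.3,-3,0,0,0,0],
    [0,1.3,-4.5,0,0,0,0],
    [0,1.3,-6.3,0,0,0,0],
    [0,1.3,-6.3,0,0,0,0],
  ],
)

```text
clock: 16.45
position: [603.1, 170.9, 406.3]
tool_rot: [180.0, -0.5, 18.8]
force: [0.5, -0.2, -0.4]
opening: -0.001
```

Emit:
step_arm(
  series=[
    [-1.3,1.2,0,0,0,0,0],
    [-2.6,2.3,0,0,0,0,0],
    [-4,3.5,0,0,0,0,0],
    [-5.3,4.7,0,0,0,0,0],
    [-6.6,5.8,0,0,0,0,0],
    [-8,7,0,0,0,0,0],
    [-9.3,8.2,0,0,0,0,0],
    [-10.6,9.3,0,0,0,0,0],
    [-12,10.5,0,0,0,0,0],
    [-13.6,11.9,0,0,0,0,0],
    [-13.6,11.9,0,0,0,0,0],
    [-13.6,11.9,0,0,0,0,0],
  ],
)

```text
clock: 17.95
position: [330.6, -298.6, 400.3]
tool_rot: [-179.9, -0.0, 18.7]
force: [0.0, 0.8, -0.4]
opening: -0.003
```

```bash
python3 - <<'E'
from workcell import manip
import cv2,numpy as np
from h import *
s=manip.read_state();print(s['clock'],s['position'],s['force'],abs(s['joint_vel']).max())
for n in("side","top"):
    d=manip.get_image(n); np.savez(f"{n}_e.npz",**d); cv2.imwrite(f"pics/{n}_e.png",d["color"][:,:,::-1])
h=cv2.cvtColor(d["color"],cv2.COLOR_RGB2HSV);m=cv2.inRange(h,(100,120,60),(125,255,255));m[:,:170]=0;m[:,300:]=0
c=max(cv2.findContours(m,0,1)[0],key=cv2.contourArea);b=cv2.boxPoints(cv2.minAreaRect(c))
C=np.mean([ray(d,p,59) for p in b],0);r=C[:2]-[587.6,214.7];print("shutter",C,"marker ~",r@[-.322,.947]+50,r@[.947,.322])
E
python3 ang.py e 436 2>/dev/null
```

```text
17.95 [ 330.64830109 -298.56965103  400.26495009] [ 0.0469148   0.80774294 -0.35778854] 2.2988034294442112
shutter [569.91009821 264.24009386  59.        ] marker ~ 102.610617264609 -0.8004267702101924
155 dir deg -17.436377 value rad ~ -0.000315321794182144 dist pivot to line 0.3721528817603925
```

View pics/top_e.png

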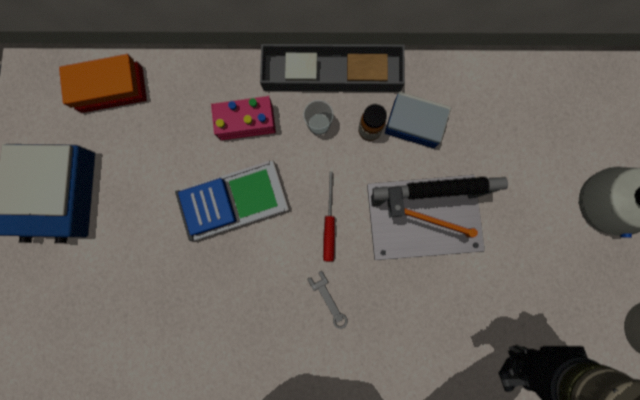

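View pics/side_e.png

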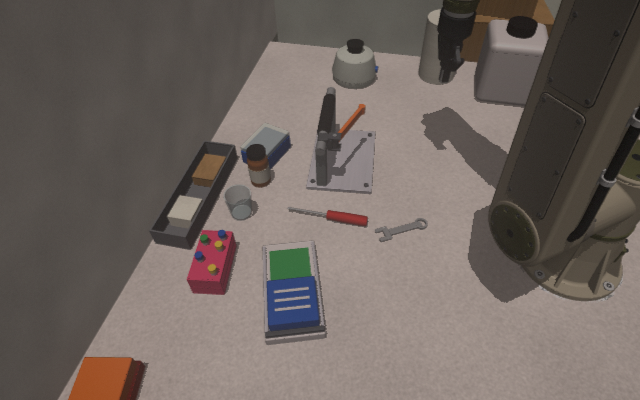

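The shutter is fully over red at top view (207,207), and green is showing. The lever is out, the bystanders are at their original pixels, and the arm is clear. Handing in.

```bash
python3 -c "
from workcell import manip
print(manip.sign_off())"
```

```text
the job is handed in; nothing more can be done
None
```

I pressed the orange lever to its stop, held it, let it spring back, then pushed the blue shutter fully home over the red field. I handed the job in at about 18 s; sign-off gives no verdict.

- **Lever press:** I pressed with the closed fingers, and the stop showed as the force rising while the arm barely moved. I held it there for about 1.5 s at about 15 N, with an air gap to the bar visible in the images.
- **Lever release:** afterwards the image measured about 0.00 rad and the force on the tool read near zero.
- **Shutter:** I pushed it until the force rose to about 13 N at the end stop. The last picture put it at about 0.103 m, against 0.100 m nominal; the extra is within camera error. Red is covered and green is showing.
- **Surroundings:** by eye, the bystanders are at the same pixels as at the start. The arm finished well clear with about zero force.

One reading disagreed: with the lever at its stop, the image gave about 0.395 rad, above the 0.38 limit. I took this as measuring error of roughly 0.015 rad and relied on the force rise instead.

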